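# Fit the matching finned spacer into the sheet rack

### The job

Fit the blue finned spacer into the sheet rack, so that its two fins slide down between the rack's three upright fins, one fin in each bay, and stand on the rack's base with the two parts' ends about level. Pick it up by its handle, lower it into place rather than dropping it, and let go. Leave the orange three-finned spacer, which does not fit, where it stands.

Things in the scene. Friction and masses are not known exactly. Their poses are not given: they have to be found in the camera images.
- blue_spacer_grip (a point): Handle of the loose blue spacer (all in mm), 75 tall, standing on 2 fins (84 long in x, 6 thick, 32 deep, centred at y = -18 and +18). On them a plate 84 x 60, top at 38; on it an upright blade handle 50 long (x), 12 thick (y), 37 high. This point: middle of the spacer, 60 mm above its fins' underside. x along fins and handle, y across, z up. Half a turn about z is the same.
- orange_spacer_grip (a point): The same point of the orange plastic spacer, which has the same plate, handle and height but three fins, 24 mm apart; it does not fit the rack and stays where it is.
- rack: Sheet rack (in mm), fixed: wooden base 100 x 96 (x, y), 8 mm thick, with 3 upright aluminium fins along x, 90 long, 6 thick, 28 above the base, at y = -36, 0, +36; so 2 bays 30 wide, centred at y = -18 and +18. Origin: centre of the underside, on the table; x along the fins, z up. Blue spacer home: its point is 68 mm above this origin, x axes parallel (either way round).
Not all that is in view belongs to the job. Of the things that look like the part that bears blue_spacer_grip, take the one that is farthest to the robot's left at the start.

How it is judged:
By the outcome, as a careful person would: the job done as asked, in the order asked, and still so for the second after the job is handed in, with the robot touching nothing.
It also fails if it takes over 35 s, if anything falls off the work surface, if the arm or the gripper's body presses on something with over 40 N, if the wrist force passes 120 N, or if a joint passes its speed limit or range.

### The arm

A 6-joint arm with a two-finger parallel gripper is mounted at the origin on a cart in front of the work surface, level with it; the furniture and walls round the work are solid. World frame = base frame: x ahead of the robot, y to its left, z up, the work surface at z = 0. Lengths are in m, angles in rad, forces in N, time in s.
With the tool pointing down it reaches from about 0.375 to 0.975 m from the base axis. Payload 3.8 kg.
Tool frame: the origin (TCP) lies on the mounting face of the last link; the fingertips stand 173 mm ahead of it and the grasp point (between the pads) lies 155 mm ahead of it; z points along the fingers, y is the line along which they close (so a half turn about z gives the same grasp; the last joint's range is limited). The gripper opens to 85 mm and grips with 20 to 120 N. Pads are 22 mm wide; open, the fingers measure 114 mm over their backs; the gripper's body (76 mm by 85 mm) begins 54 mm behind the grasp point. The pads swing forward as they close: fully open they stand 13 mm farther back than shut.
Start: joints at [1.21, 0.264, 1.604, -0, 1.274, -0.037], TCP at [0.215, 0.64, 0.405] pointing down, gripper open.
Joint ranges: [-2.63, 2.63], [-0.94, 2.18], [0.31, 2.57], [-1.31, 4.45], [0, 2.66], [-2.55, 2.55]. Speed limits (rad/s): [2.57, 2.57, 3.14, 3.14, 3.14, 3.14].

### API

Orientations are given as a rotation vector (axis times angle).
In Python, from workcell import bot gives the robot as it stands.
- The arm moves only by the tool drive_tool, never from a script. Its argument "increments" is a list of rows, each an object with "delta_pos": the shift along the tool's x, y, z in mm, a list of three; "turn": the turn about the tool's z in rad; "jaw": the opening, from -1 (shut) to 1 (fully open). A call has 1 to 8 rows; each row shifts and turns the commanded pose from where the row before left it, along the tool's axes as they then stand; what a row does not reach is not made up. A row lasts 1/12 s, in which the tool goes at most 41.7 mm and 7.16 degrees, less where a joint would pass 70% of its speed; a pose out of reach is approached as far as the arm can. A call is refused whole if a number of a shift passes 41.7 or a number of a turn 0.125, either way. A call with a gripper value outside its range is refused whole. The fingers move at their own pace and stop on an object; "grip_force" is the grip in N (left out, the last holds). Time passes only in rows, so rows that do not move let the fingers close. It gives the time, the measured TCP pose, the force, the opening and the grip force at its end, in the units of the state.
- bot.read_state(): the state, without advancing time (a new reading comes with each control period).
- bot.read_camera(name): name is "scene" or "top"; returns a dict with "pixels" (420x560x3 uint8, red, green, blue), "fovy" (degrees; the focal length in pixels is half the picture's height over the tangent of half this angle, whatever the lens; pixels are square), "cx", "cy" (the principal point, pixels), "camera_from_world" (4x4, takes a point from world to camera coordinates). Camera axes: x right, y down, z forward; pixel columns grow to the right and rows downward; lengths in m; the calibration is good to about 2 mm. A picture is of the moment at which its call begins. There is no depth.
- bot.finish_job(): hands the job in; it is judged then, once.
The state is a dict: "time": time; "q": joint angles; "joint_vel": joint speeds; "joint_torque": joint torques, N m; "tool_pos": TCP position; "tcp_rot": TCP orientation; "wrist_force": force on the tool from outside, world axes, zero at the start; "torque": the same for the moment, N m; "width": opening from 0.0 (shut) to 1.0 (fully open); "grip_force": force on a finger pad.
Only numpy, scipy, OpenCV 4.12 (cv2) and the standard library are available. Lean on these libraries where they do the work, as an engineer would, in place of code of your own. Each camera call takes 0.05 s, during which the arm holds its last target. There are 200 camera calls.

## Working session

There is one attempt and no reset: what is moved stays moved. The work goes in short steps, Python scripts to look and compute and a tool call to move; the robot and the scene stay as the last step left them, time stands still between calls to the robot, and variables do not carry over. Pictures are saved under pics/ and viewed, at most 10 in all, crops included, and the job is handed in when it is done.

Besides the shell and the picture viewer there is one more tool, called after "Emit:" as name(argument=value, ...) on one line, values as JSON. drive_tool: Moves the arm, as the interface text tells. Its arguments: {"type":"object","properties":{"increments":{"type":"array"},"grip_force":{"type":"number"}},"required":["increments"]}

```bash
mkdir -p pics; cat > h.py <<'E'
import numpy as np, cv2
from workcell import bot
def cam(n,save=None):
    c=bot.read_camera(n); p=c["pixels"]
    if save: cv2.imwrite(save,cv2.cvtColor(p,cv2.COLOR_RGB2BGR))
    return c
def ray(c,uv):
    f=c["pixels"].shape[0]/2/np.tan(np.radians(c["fovy"])/2)
    T=np.array(c["camera_from_world"]); R=T[:3,:3]
    d=R.T@np.array([(uv[0]-c["cx"])/f,(uv[1]-c["cy"])/f,1]); return -R.T@T[:3,3],d
def onz(c,uv,z):
    o,d=ray(c,uv); return o+d*(z-o[2])/d[2]
def proj(c,P):
    f=c["pixels"].shape[0]/2/np.tan(np.radians(c["fovy"])/2)
    q=np.array(c["camera_from_world"])@np.append(P,1); return f*q[:2]/q[2]+[c["cx"],c["cy"]]
E
python3 - <<'E'
from h import *
for n in("scene","top"):
    c=cam(n,f"pics/{n}0.png"); print(n,c["fovy"],c["cx"],c["cy"],ray(c,(280,210)))
print(bot.read_state())
E
```

```text
scene 52.886238078786576 275.49343666911375 198.66235713365492 (array([ 0.13997261, -0.26792165,  0.68768038]), array([ 0.46001271,  0.47297896, -0.75200671]))
top 44.834729656898524 280.35689671972284 215.61253983725823 (array([0.32969038, 0.16384774, 1.05230717]), array([ 0.22199579,  0.00308242, -0.97510534]))
{'time': 0.1, 'q': array([ 1.21012476e+00,  2.64658497e-01,  1.60525975e+00, -2.63987353e-05,
        1.27371800e+00, -3.69175601e-02]), 'joint_vel': array([-0.00019044,  0.0010402 , -0.00384642,  0.00095625,  0.00051112,
        0.00111389]), 'joint_torque': array([-4.46352060e-04, -5.16704106e+01, -3.68594170e+01, -6.42666669e-05,
        6.18075603e-03,  2.33426300e-05]), 'tool_pos': array([0.21463961, 0.63962482, 0.40348714]), 'tcp_rot': array([-0.50626016, -3.10014756,  0.00315429]), 'wrist_force': array([ 0.2874512 , -0.92410654, -1.53797603]), 'torque': array([-0.02072204,  0.02844671, -0.0052246 ]), 'grip_force': 0.0, 'width': 0.9979807224529069}
```

View pics/scene0.png

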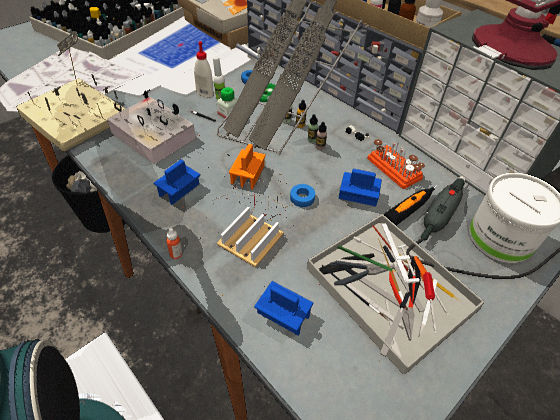

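View pics/top0.png

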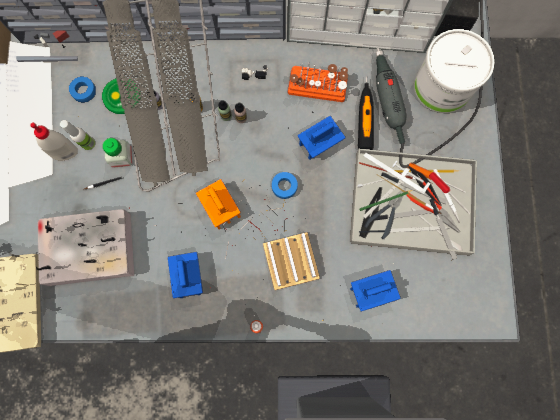

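The scene picture shows three blue spacers, the orange one and the rack. In the top view they are at: left blue (184,275), others (322,137) and (376,290), orange (217,204), rack (292,261). The target is the left blue one.

```bash
python3 - <<'E'
from h import *
t=cv2.imread("pics/top0.png"); s=cv2.imread("pics/scene0.png")
def crop(im,x,y,w=66,h=50,k=6): return cv2.resize(im[y:y+h,x:x+w],None,fx=k,fy=k,interpolation=cv2.INTER_CUBIC)
a=np.hstack([crop(t,151,250),crop(t,259,232,66,60)[:300]]); b=np.hstack([crop(s,147,155),crop(s,214,205,72,60,5)[:300]])
w=min(a.shape[1],b.shape[1]);cv2.imwrite("pics/z.png",np.vstack([a[:,:w],b[:,:w]]));print(w)
E
```

```text
756
```

View pics/z.png

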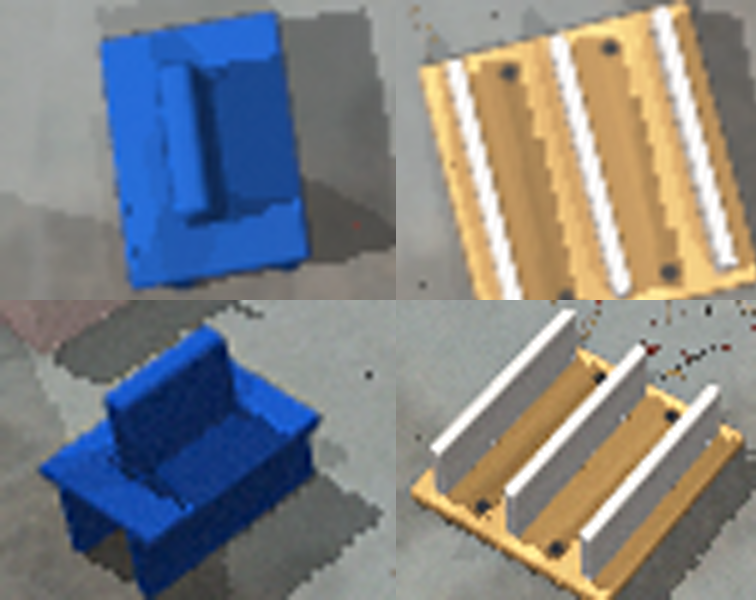

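The crops show the left spacer's plate as a clean quad in the top view and the rack's three white fin tops. Next I measure them in both views.

```bash
cat >> h.py <<'E'
def blobs(c,mask,z,amin=40):
    cs,_=cv2.findContours(mask.astype(np.uint8)*255,cv2.RETR_EXTERNAL,cv2.CHAIN_APPROX_NONE); out=[]
    for k in cs:
        if cv2.contourArea(k)<amin: continue
        w=np.array([onz(c,p,z)[:2] for p in k[:,0].astype(float)],np.float32)
        (x,y),(a,b),_=r=cv2.minAreaRect(w*1000); B=cv2.boxPoints(r); e=[B[1]-B[0],B[2]-B[1]]
        e=max(e,key=np.linalg.norm); out.append((k[:,0].mean(0),np.array([x,y]),sorted((a,b)),np.degrees(np.arctan2(e[1],e[0]))%180))
    return out
def masks(p):
    h=cv2.cvtColor(p,cv2.COLOR_RGB2HSV); H,S,V=[h[...,i].astype(int) for i in range(3)]
    return {"blue":(H>100)&(H<125)&(S>150),"orange":(H>5)&(H<20)&(S>200)&(V>120),"white":(S<25)&(V>215)}
E
python3 - <<'E'
from h import *
np.set_printoptions(precision=1,suppress=True)
for n,box in(("top",(255,225,330,295)),("scene",(205,195,300,275))):
    c=cam(n); m=masks(c["pixels"]); x0,y0,x1,y1=box
    w=np.zeros_like(m["white"]); w[y0:y1,x0:x1]=m["white"][y0:y1,x0:x1]
    print(n)
    for b in blobs(c,w,.036): print(" fin",*b)
    if n=="top":
        for b in blobs(c,m["blue"],.038,400): print(" blue",*b)
        for b in blobs(c,m["orange"],.038,400): print(" or",*b)
        # plate corners
        for q in [(102,42),(277,12),(310,258),(132,288)]: print(onz(c,np.array(q)/6+[150.5,249.5],.038)*1000)
        # handle top corners
        for q in [(162,66),(190,62),(212,210),(184,216)]: print("h",onz(c,np.array(q)/6+[150.5,249.5],.075)*1000)
    else:
        # crop top-left (147,155): handle top corners seen at crop coords y-300
        for q in [(106,100),(208,25),(226,40),(124,110)]: print("h",onz(c,np.array(q)/6+[146.5,154.5],.075)*1000)
        for q in [(40,168),(322,118),(150,236)]: print("pl",onz(c,np.array(q)/6+[146.5,154.5],.038)*1000)
E
```

```text
top
 fin [273.6 263.2] [452.4 180.2] [4.889014720916748, 87.72425842285156] 14.055627
 fin [290.9 258.8] [460.8 145.3] [5.209774017333984, 87.36875915527344] 14.222314
 fin [308.3 254.5] [470.3 110.6] [5.2473464012146, 88.05023956298828] 14.254838
 blue [374.4 290.4] [397.4 -18.8] [58.72112274169922, 87.23705291748047] 107.233734
 blue [184.7 274.7] [428.7 356.9] [58.92102813720703, 84.83902740478516] 9.953483
 blue [284.  184.9] [613.7 158.7] [49.66404342651367, 55.66231918334961] 179.88591
 blue [319.8 137.4] [718.2  83.1] [59.04209518432617, 89.91026306152344] 122.21965
 blue [81.9 89. ] [829.1 594.8] [55.51961135864258, 55.96786880493164] 179.86203
 or [219.  205.1] [573.7 292.8] [58.639766693115234, 90.27058410644531] 30.400467
 or [318.2  84.8] [840.9  85.8] [66.91202545166016, 121.49462890625] 81.3345
[465.4 392.7  38. ]
[475.4 334.5  38. ]
[393.8 320.9  38. ]
[384.1 379.1  38. ]
h [452.7 364.7  75. ]
h [453.9 355.8  75. ]
h [406.6 346.9  75. ]
h [404.7 355.7  75. ]
scene
 fin [264.5 236.8] [470.2 111.2] [4.710662364959717, 87.62930297851562] 14.049444
 fin [249.3 228.7] [461.3 145.8] [4.365706443786621, 88.16509246826172] 14.373739
 fin [234.9 220.5] [452.5 180.9] [4.667784690856934, 88.53966522216797] 14.876151
h [404.9 355.8  75. ]
h [453.2 365.6  75. ]
h [453.6 354.7  75. ]
h [406.9 347.5  75. ]
pl [384.1 378.5  38. ]
pl [475.4 333.8  38. ]
pl [395.5 324.1  38. ]
```

Emit:
drive_tool(increments=[{"delta_pos":[0,0,0],"turn":-0.1,"jaw":1},{"delta_pos":[0,0,0],"turn":-0.1,"jaw":1},{"delta_pos":[0,0,0],"turn":-0.1,"jaw":1},{"delta_pos":[0,0,0],"turn":-0.1,"jaw":1},{"delta_pos":[0,0,0],"turn":-0.094,"jaw":1},{"delta_pos":[-14,-27,0],"turn":0,"jaw":1},{"delta_pos":[-14,-27,0],"turn":0,"jaw":1},{"delta_pos":[-14,-27,0],"turn":0,"jaw":1}])

```text
time: 0.87
tool_pos: [0.2699, 0.5666, 0.4041]
tcp_rot: [0.269, -3.13, 0.001]
wrist_force: [0.2, -0.4, -0.1]
width: 1.004
grip_force: 0.0
```

Emit:
drive_tool(increments=[{"delta_pos":[-15,-29,0],"turn":0,"jaw":1},{"delta_pos":[-15,-29,0],"turn":0,"jaw":1},{"delta_pos":[-15,-29,0],"turn":0,"jaw":1},{"delta_pos":[-15,-29,0],"turn":0,"jaw":1},{"delta_pos":[-15,-29,0],"turn":0,"jaw":1},{"delta_pos":[-15,-29,0],"turn":0,"jaw":1},{"delta_pos":[-15,-29,0],"turn":0,"jaw":1},{"delta_pos":[0,0,0],"turn":0,"jaw":1}])

```text
time: 1.53
tool_pos: [0.4103, 0.3811, 0.4046]
tcp_rot: [-0.261, 3.129, -0.004]
wrist_force: [-0.2, -0.2, 0.5]
width: 1.003
grip_force: 0.0
```

```bash
cat >> h.py <<'E'
from scipy.spatial.transform import Rotation as Ro
def togo(x,y,z,yaw):
    "tool-axis shift (mm) and turn left to TCP (mm) with tool y at yaw+90 deg; shift is in the axes as now"
    s=bot.read_state(); R=Ro.from_rotvec(s["tcp_rot"]).as_matrix(); p=s["tool_pos"]*1000
    h=np.degrees(np.arctan2(R[1,1],R[0,1])); t=(yaw+90-h+90)%180-90
    print("t",s["time"],"pos",p,"yhead",h,"tilt",R[:,2],"shift",R.T@(np.array([x,y,z])-p),"turn",-np.radians(t),"F",s["wrist_force"],"w",s["width"],"g",s["grip_force"])
np.set_printoptions(precision=3,suppress=True)
E
python3 -c "
from h import *
togo(429.5,356.5,218,9.8)"
```

```text
t 1.5333 pos [410.304 381.115 404.555] yhead 99.51847630338105 tilt [ 0.002 -0.003 -1.   ] shift [-14.654 -26.934 186.647] turn -0.00491351542838626 F [-0.188 -0.196  0.488] w 1.003041828158312 g 0.0
```

Emit:
drive_tool(increments=[{"delta_pos":[-8,-14,10],"turn":-0.005,"jaw":1},{"delta_pos":[-7,-13,20],"turn":0,"jaw":1},{"delta_pos":[0,0,25],"turn":0,"jaw":1},{"delta_pos":[0,0,25],"turn":0,"jaw":1},{"delta_pos":[0,0,25],"turn":0,"jaw":1},{"delta_pos":[0,0,20],"turn":0,"jaw":0.3},{"delta_pos":[0,0,10],"turn":0,"jaw":0.3},{"delta_pos":[0,0,0],"turn":0,"jaw":0}])

```text
time: 2.2
tool_pos: [0.4258, 0.3603, 0.2666]
tcp_rot: [0.275, -3.124, 0.005]
wrist_force: [-1.1, -1.4, 0.6]
width: 0.602
grip_force: 0.0
```

```bash
python3 -c "
from h import *
togo(429.5,356.5,218,9.8)
cam('scene','pics/s1.png');cam('top','pics/t1.png')
a=cv2.imread('pics/s1.png')[80:280,70:270];b=cv2.imread('pics/t1.png')[180:380,90:290]
cv2.imwrite('pics/z1.png',cv2.resize(np.hstack([a,b]),None,fx=2,fy=2))"
```

```text
t 2.2 pos [425.762 360.271 266.569] yhead 100.05059984194075 tilt [-0.005 -0.004 -1.   ] shift [-3.284 -4.235 48.564] turn 0.004373792346843546 F [-1.104 -1.419  0.63 ] w 0.6022686627324599 g 0.0
```

View pics/z1.png

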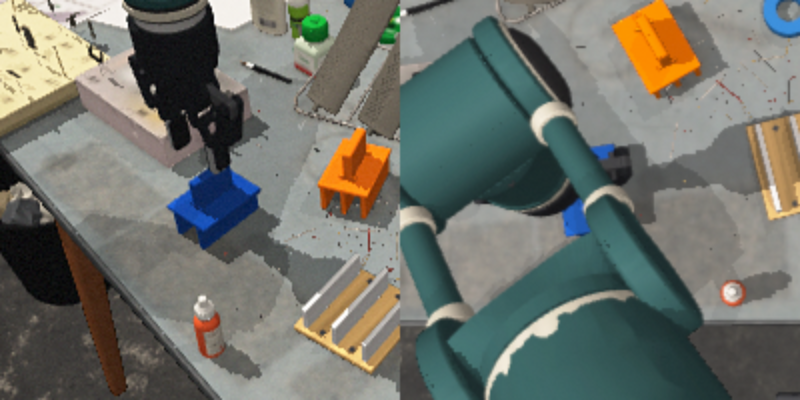

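The gripper hovers over the left blue spacer, about (105,95) in the scene crop, with the fingers astride its handle. Going on down.

Emit:
drive_tool(increments=[{"delta_pos":[0,0,15],"turn":0,"jaw":0.1},{"delta_pos":[0,0,10],"turn":0,"jaw":0.1},{"delta_pos":[0,0,0],"turn":0,"jaw":0.1},{"delta_pos":[0,0,0],"turn":0,"jaw":0.1}])

```text
time: 2.63
tool_pos: [0.4271, 0.361, 0.245]
tcp_rot: [0.275, -3.129, 0.0]
wrist_force: [-0.5, 0.1, -0.7]
width: 0.55
grip_force: 0.0
```

```bash
python3 -c "
from h import *
togo(429.5,356.5,218,9.8)"
```

```text
t 2.6333 pos [427.119 360.966 244.975] yhead 100.04226308756417 tilt [-0. -0. -1.] shift [-1.572 -4.81  26.975] turn 0.004228288534042073 F [-0.548  0.059 -0.694] w 0.550271788998108 g 0.0
```

Emit:
drive_tool(increments=[{"delta_pos":[-1.5,-4.8,5],"turn":0.004,"jaw":0.1},{"delta_pos":[0,0,10],"turn":0,"jaw":0.1},{"delta_pos":[0,0,10],"turn":0,"jaw":0.1},{"delta_pos":[0,0,2],"turn":0,"jaw":0.1},{"delta_pos":[0,0,0],"turn":0,"jaw":0.1},{"delta_pos":[0,0,0],"turn":0,"jaw":0.1}])

```text
time: 3.13
tool_pos: [0.4293, 0.3563, 0.2171]
tcp_rot: [0.268, -3.129, 0.001]
wrist_force: [-0.5, -0.2, -0.2]
width: 0.553
grip_force: 0.0
```

```bash
python3 -c "
from h import *
togo(429.5,356.5,218,9.8)"
```

```text
t 3.1333 pos [429.274 356.265 217.064] yhead 99.8048825736485 tilt [-0.001 -0.001 -1.   ] shift [-0.261  0.192 -0.936] turn 8.521698613746209e-05 F [-0.534 -0.151 -0.206] w 0.5525949007578844 g 0.0
```

Close on the handle.

Emit:
drive_tool(increments=[{"delta_pos":[0,0,0],"turn":0,"jaw":-0.4},{"delta_pos":[0,0,0],"turn":0,"jaw":-0.7},{"delta_pos":[0,0,0],"turn":0,"jaw":-1},{"delta_pos":[0,0,0],"turn":0,"jaw":-1},{"delta_pos":[0,0,0],"turn":0,"jaw":-1},{"delta_pos":[0,0,0],"turn":0,"jaw":-1},{"delta_pos":[0,0,0],"turn":0,"jaw":-1},{"delta_pos":[0,0,0],"turn":0,"jaw":-1}], grip_force=60)

```text
time: 3.8
tool_pos: [0.4295, 0.3565, 0.2178]
tcp_rot: [-0.269, 3.13, 0.0]
wrist_force: [-0.2, 0.2, 1.3]
width: 0.129
grip_force: 61.9
```

Emit:
drive_tool(increments=[{"delta_pos":[0,0,-5],"turn":0,"jaw":-1},{"delta_pos":[0,0,-10],"turn":0,"jaw":-1},{"delta_pos":[0,0,-15],"turn":0,"jaw":-1},{"delta_pos":[0,0,-20],"turn":0,"jaw":-1},{"delta_pos":[0,0,-20],"turn":0,"jaw":-1},{"delta_pos":[0,0,-15],"turn":0,"jaw":-1},{"delta_pos":[0,0,-5],"turn":0,"jaw":-1},{"delta_pos":[0,0,0],"turn":0,"jaw":-1}])

```text
time: 4.47
tool_pos: [0.4302, 0.357, 0.3103]
tcp_rot: [-0.268, 3.126, 0.004]
wrist_force: [-0.1, -0.2, -0.6]
width: 0.129
grip_force: 61.9
```

```bash
python3 -c "
from h import *
togo(461.2,145.5,308,14.2)"
```

```text
t 4.4667 pos [430.191 356.963 310.325] yhead 99.80869817450358 tilt [ 0.004  0.003 -1.   ] shift [   5.477 -213.659    1.842] turn -0.07664267530375013 F [-0.084 -0.222 -0.612] w 0.12853872663498006 g 61.8549370765686
```

Emit:
drive_tool(increments=[{"delta_pos":[0,-10,0],"turn":0,"jaw":-1},{"delta_pos":[1,-25,0],"turn":0,"jaw":-1},{"delta_pos":[1,-30,0],"turn":0,"jaw":-1},{"delta_pos":[1,-30,0],"turn":0,"jaw":-1},{"delta_pos":[1,-30,0],"turn":0,"jaw":-1},{"delta_pos":[1,-30,0],"turn":0,"jaw":-1},{"delta_pos":[1,-25,0],"turn":0,"jaw":-1},{"delta_pos":[0,-20,0],"turn":0,"jaw":-1}])

```text
time: 5.13
tool_pos: [0.4565, 0.1557, 0.3058]
tcp_rot: [0.267, -3.127, 0.002]
wrist_force: [-0.1, 1.1, -0.6]
width: 0.129
grip_force: 61.7
```

Emit:
drive_tool(increments=[{"delta_pos":[0,-8,0],"turn":-0.02,"jaw":-1},{"delta_pos":[0,-5,0],"turn":-0.03,"jaw":-1},{"delta_pos":[0,0,0],"turn":-0.027,"jaw":-1},{"delta_pos":[0,0,0],"turn":0,"jaw":-1},{"delta_pos":[0,0,0],"turn":0,"jaw":-1}])

```text
time: 5.55
tool_pos: [0.4593, 0.1449, 0.3063]
tcp_rot: [0.387, -3.115, 0.001]
wrist_force: [0.2, -0.4, -0.2]
width: 0.133
grip_force: 61.8
```

```bash
python3 -c "
from h import *
togo(461.2,145.5,308,14.2)
cam('scene','pics/s2.png');cam('top','pics/t2.png')
a=cv2.imread('pics/s2.png')[130:310,160:360];b=cv2.imread('pics/t2.png')[170:350,190:390]
cv2.imwrite('pics/z2.png',cv2.resize(np.hstack([a,b]),None,fx=2,fy=2))"
```

```text
t 5.55 pos [459.265 144.851 306.347] yhead 104.14784111726283 tilt [-0.003 -0.001 -1.   ] shift [-2.031  0.156 -1.658] turn -0.0009103442379253254 F [ 0.25  -0.381 -0.246] w 0.13256259100868067 g 61.78909420967102
```

View pics/z2.png

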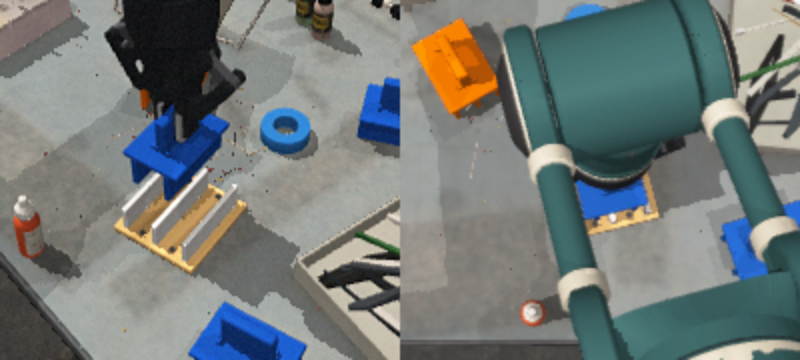

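The blue spacer hangs level above the rack in line with its fins; visible plate corners in the crop are near (124,155), (165,178) and (228,122). I check these against the expected pose.

```bash
python3 -c "
from h import *
c=cam('scene'); m=masks(c['pixels']);m=m['blue'].astype(np.uint8)
m[:, :215]=0; m[:,:]=m*1
x0=np.zeros_like(m); x0[180:235,215:280]=m[180:235,215:280]
z=.038+.0885
a=np.radians(14.2)
P=lambda x,y,z:[459.3e-3+x*np.cos(a)-y*np.sin(a),144.9e-3+x*np.sin(a)+y*np.cos(a),z]
for s in [(-.042,.03),(-.042,-.03),(.042,-.03)]: print('pred crop',(proj(c,P(*s,z))-[160,130])*2)
for q in [(124,155),(165,178),(228,122)]: print(onz(c,np.array(q)/2+[160,130],z)*1000, np.array(P(0,0,z))*1000)
for s in [(-.042,.018),(-.042,-.018),(.042,-.018)]: print('fin pred',(proj(c,P(*s,.0885))-[160,130])*2)
im=cv2.resize(c['pixels'][170:260,205:295],None,fx=6,fy=6,interpolation=cv2.INTER_CUBIC)[...,::-1].copy()
for s in [(-.042,.03,z),(-.042,-.03,z),(.042,-.03,z),(-.042,-.018,.0885),(.042,-.018,.0885),(-.042,.018,.0885)]:
  cv2.circle(im,tuple(int(v) for v in (proj(c,P(*s))-[204.5,169.5])*6),3,(0,0,255),-1)
cv2.imwrite('pics/z3.png',im)
"
```

```text
pred crop [120.699 149.799]
pred crop [175.07  179.299]
pred crop [229.253 121.741]
[409.696 156.813 126.5  ] [459.3 144.9 126.5]
[420.313 112.358 126.5  ] [459.3 144.9 126.5]
[506.284 126.63  126.5  ] [459.3 144.9 126.5]
fin pred [134.094 183.009]
fin pred [165.566 200.532]
fin pred [218.154 144.009]
```

View pics/z3.png

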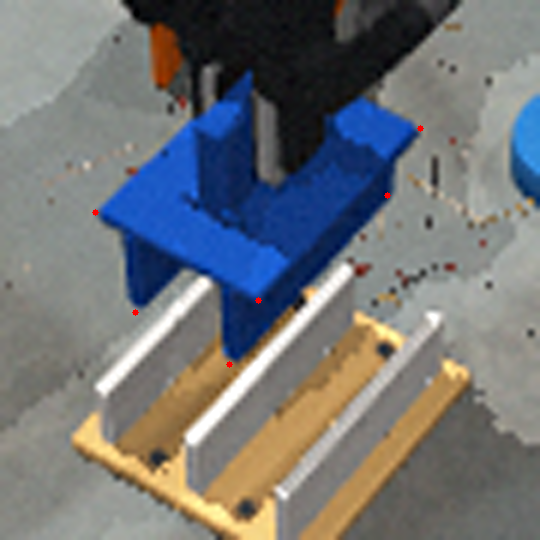

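The predicted corners (red) lie on the part's corners within about 1 mm, so the held pose is as planned. Descending.

Emit:
drive_tool(increments=[{"delta_pos":[-2,0,5],"turn":0,"jaw":-1},{"delta_pos":[0,0,10],"turn":0,"jaw":-1},{"delta_pos":[0,0,10],"turn":0,"jaw":-1},{"delta_pos":[0,0,5],"turn":0,"jaw":-1},{"delta_pos":[0,0,0],"turn":0,"jaw":-1},{"delta_pos":[0,0,0],"turn":0,"jaw":-1}])

```text
time: 6.2
tool_pos: [0.4614, 0.146, 0.2766]
tcp_rot: [0.389, -3.115, 0.0]
wrist_force: [-0.4, 0.6, -0.9]
width: 0.131
grip_force: 61.8
```

```bash
python3 -c "
from h import *
togo(461.2,145.5,226,14.2)"
```

```text
t 6.2 pos [461.439 145.993 276.648] yhead 104.22690750448186 tilt [-0.002 -0.001 -1.   ] shift [ 0.247 -0.42  50.649] turn 0.00046962454670350005 F [-0.4    0.556 -0.906] w 0.13087035397486338 g 61.77811145782471
```

Emit:
drive_tool(increments=[{"delta_pos":[0,0,8],"turn":0,"jaw":-1},{"delta_pos":[0,0,8],"turn":0,"jaw":-1},{"delta_pos":[0,0,8],"turn":0,"jaw":-1},{"delta_pos":[0,0,8],"turn":0,"jaw":-1},{"delta_pos":[0,0,7],"turn":0,"jaw":-1},{"delta_pos":[0,0,5],"turn":0,"jaw":-1},{"delta_pos":[0,0,0],"turn":0,"jaw":-1},{"delta_pos":[0,0,0],"turn":0,"jaw":-1}])

```text
time: 6.87
tool_pos: [0.4617, 0.146, 0.2332]
tcp_rot: [0.389, -3.116, 0.0]
wrist_force: [-0.1, -0.9, -0.9]
width: 0.134
grip_force: 61.8
```

Emit:
drive_tool(increments=[{"delta_pos":[0,0,2],"turn":0,"jaw":-1},{"delta_pos":[0,0,2],"turn":0,"jaw":-1},{"delta_pos":[0,0,0],"turn":0,"jaw":-1},{"delta_pos":[0,0,0],"turn":0,"jaw":-1}])

```text
time: 7.2
tool_pos: [0.4619, 0.1461, 0.2298]
tcp_rot: [-0.389, 3.117, 0.0]
wrist_force: [0.7, -0.7, -1.3]
width: 0.13
grip_force: 61.8
```

```bash
python3 -c "
from h import *
togo(461.2,145.5,226,14.2)"
```

```text
t 7.2 pos [461.932 146.062 229.817] yhead 104.22084889174629 tilt [ 0.  0. -1.] shift [ 0.849 -0.365  3.817] turn 0.0003638818063645089 F [ 0.692 -0.707 -1.309] w 0.13015357444063025 g 61.778236627578735
```

Emit:
drive_tool(increments=[{"delta_pos":[0,0,1.5],"turn":0,"jaw":-1},{"delta_pos":[0,0,1.5],"turn":0,"jaw":-1},{"delta_pos":[0,0,0],"turn":0,"jaw":-1},{"delta_pos":[0,0,0],"turn":0,"jaw":-1}])

```text
time: 7.53
tool_pos: [0.4618, 0.146, 0.2266]
tcp_rot: [0.389, -3.117, 0.0]
wrist_force: [0.1, 0.0, -0.2]
width: 0.129
grip_force: 61.8
```

Emit:
drive_tool(increments=[{"delta_pos":[0,0,1],"turn":0,"jaw":-1},{"delta_pos":[0,0,0],"turn":0,"jaw":-1},{"delta_pos":[0,0,0],"turn":0,"jaw":-1}])

```text
time: 7.78
tool_pos: [0.462, 0.1461, 0.2258]
tcp_rot: [-0.389, 3.117, 0.0]
wrist_force: [0.1, -0.0, -0.6]
width: 0.129
grip_force: 61.8
```

Emit:
drive_tool(increments=[{"delta_pos":[0,0,0.7],"turn":0,"jaw":-1},{"delta_pos":[0,0,0],"turn":0,"jaw":-1},{"delta_pos":[0,0,0],"turn":0,"jaw":-1}])

```text
time: 8.03
tool_pos: [0.4621, 0.1461, 0.2258]
tcp_rot: [-0.389, 3.117, 0.0]
wrist_force: [-1.8, -0.7, 3.9]
width: 0.126
grip_force: 62.6
```

Emit:
drive_tool(increments=[{"delta_pos":[0,0,0.6],"turn":0,"jaw":-1},{"delta_pos":[0,0,0],"turn":0,"jaw":-1},{"delta_pos":[0,0,0],"turn":0,"jaw":-1}])

```text
time: 8.28
tool_pos: [0.4621, 0.1462, 0.2257]
tcp_rot: [-0.389, 3.117, 0.0]
wrist_force: [-4.9, -0.6, 10.2]
width: 0.135
grip_force: 63.5
```

Seated on the base. Ease off, open, and rise.

Emit:
drive_tool(increments=[{"delta_pos":[0,0,-0.8],"turn":0,"jaw":-1},{"delta_pos":[0,0,0],"turn":0,"jaw":-1},{"delta_pos":[0,0,0],"turn":0,"jaw":-0.6},{"delta_pos":[0,0,0],"turn":0,"jaw":-0.3},{"delta_pos":[0,0,0],"turn":0,"jaw":0},{"delta_pos":[0,0,0],"turn":0,"jaw":0.1},{"delta_pos":[0,0,0],"turn":0,"jaw":0.1},{"delta_pos":[0,0,0],"turn":0,"jaw":0.1}])

```text
time: 8.95
tool_pos: [0.4618, 0.146, 0.225]
tcp_rot: [0.389, -3.117, 0.0]
wrist_force: [0.2, -0.3, 0.0]
width: 0.552
grip_force: 0.0
```

Emit:
drive_tool(increments=[{"delta_pos":[0,0,-5],"turn":0,"jaw":0.1},{"delta_pos":[0,0,-15],"turn":0,"jaw":0.1},{"delta_pos":[0,0,-25],"turn":0,"jaw":0.1},{"delta_pos":[0,0,-30],"turn":0,"jaw":0.1},{"delta_pos":[0,0,-30],"turn":0,"jaw":0.1},{"delta_pos":[0,0,-25],"turn":0,"jaw":0.1},{"delta_pos":[0,0,-10],"turn":0,"jaw":0.1},{"delta_pos":[0,0,0],"turn":0,"jaw":0.1}])

```text
time: 9.62
tool_pos: [0.463, 0.1464, 0.3687]
tcp_rot: [-0.388, 3.111, 0.001]
wrist_force: [0.2, 1.6, 0.2]
width: 0.546
grip_force: 0.0
```

```bash
python3 -c "
from h import *
c=cam('scene'); cv2.imwrite('pics/z4.png',cv2.resize(c['pixels'][170:270,190:310],None,fx=6,fy=6,interpolation=cv2.INTER_CUBIC)[...,::-1]); togo(461,145,226,14.2)"
```

```text
t 9.6667 pos [462.239 146.118 366.26 ] yhead 104.21860318042886 tilt [ 0.003  0.001 -1.   ] shift [  1.883  -0.785 140.255] turn 0.0003246867498260847 F [-0.119 -1.016  0.496] w 0.5467022177881842 g 0.0
```

View pics/z4.png

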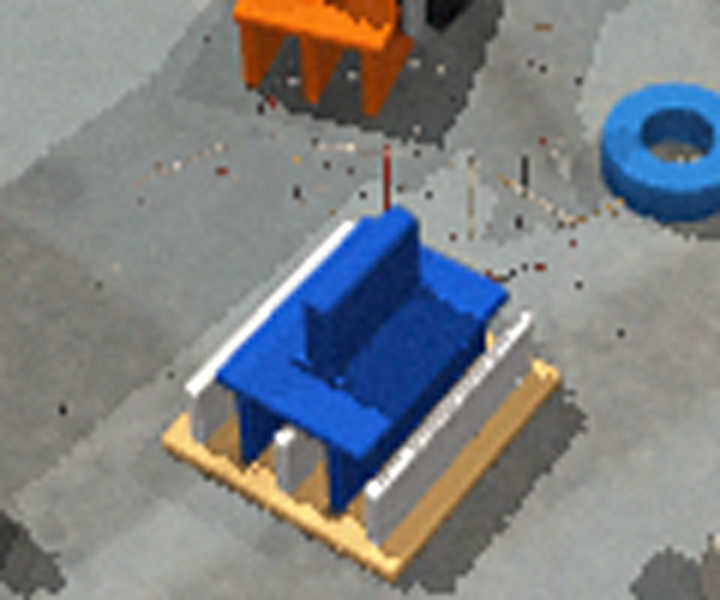

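The spacer sits in the rack, one fin in each bay at about (255,430) and (350,470) in the crop. Its ends are level with the rack's, and the gripper is clear.

```bash
python3 -c "
from workcell import bot
print(bot.finish_job())"
```

```text
the job is handed in; nothing more can be done
None
```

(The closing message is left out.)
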